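# Gauge the mixed-up spacer plates

## Task

The steel spacer plates for the test adapter got mixed up. Take the two plates out of the grey pockets of the stand, set one upright in the wide mouth of each lane of the thickness gauge, and gently slide each along its narrowing lane until it stops because of its own thickness; leave it standing there. Leave the plate in the red pocket alone, and do not disturb the other things on the bench.

Things in the scene. Friction and masses are not known exactly. Their poses are not given: they have to be found in the camera images.
- gauge: fixed gauge, 184 x 138 mm (own x, y): 8 mm dark base, aluminium rails, tops 38 mm above the bench. Origin: centre of underside. Two lanes run along own x beside a 46 mm wide middle rib with straight walls (y = +23, -23 mm); each lane's outer wall steps inward, so it narrows from its wide mouth at the open -x end (robot side) to the closed +x end. Low friction. Plates in a lane rise 25 mm above the rails.
- lane_left (a point): floor of the left (+y) lane, middle of its mouth: gauge x -52, y +35, z 8 mm; axes as the gauge. A plate centred here is wholly in the wide part. Lane width from the rib: 24 mm for x -90 to -10, 17.5 from 0 to +19, 13.5 from +25 to +44, 9.5 from +50 to +69, 5.5 at +75, with straight tapers (all the change on the outer wall) between.
- lane_right (a point): the same in the right (-y) lane: gauge x -52, y -35, z 8 mm. In either lane a plate stops where its leading end wedges in a taper too narrow for it: its centre is then at about gauge x -14 mm (16 mm plate), +11 (12 mm plate) or +36 (8 mm plate). A plate close to the outer wall may catch at a taper too early; the taper then turns it aside when it is pushed again.
- stand: fixed wooden stand, 96 x 170 mm (own x, y), 8 mm thick, with three pockets in a row along own y at y = +62 (grey), 0 (grey) and -62 mm (red). Pockets are 78 x 20 mm, walls 14 mm tall, 6 mm thick, floor 8 mm above the bench; a plate stands in each, length along own x. Origin: centre of its underside.
- red_pocket (a point): centre of the floor of the red pocket; the plate standing here must be left alone
- plate_a: bare steel spacer plate standing on its long edge in the stand: 70 mm long (own x), 55 mm tall (own z), thickness along own y is 8, 12 or 16 mm (0.24, 0.36 or 0.48 kg, all three sizes are present, unmarked, and which is which is not told). Origin: centre of its underside.
- plate_b: bare steel spacer plate standing on its long edge in the stand: 70 mm long (own x), 55 mm tall (own z), thickness along own y is 8, 12 or 16 mm (0.24, 0.36 or 0.48 kg, all three sizes are present, unmarked, and which is which is not told). Origin: centre of its underside.
- plate_c: bare steel spacer plate standing on its long edge in the stand: 70 mm long (own x), 55 mm tall (own z), thickness along own y is 8, 12 or 16 mm (0.24, 0.36 or 0.48 kg, all three sizes are present, unmarked, and which is which is not told). Origin: centre of its underside.
- tape_roll: yellow tape roll, 90 mm across, 20 mm tall, hole 68 mm, lying flat; origin: centre of its underside
- screwdriver: screwdriver lying on the bench, about 200 mm long, handle to own -x; origin: near its middle, on the bench
- connector: small white connector shell with a black nose, 55 x 24 x 16 mm, between stand and gauge; origin: centre of its underside
- spray_can: upright blue can, 52 mm diameter, 160 mm tall; origin: centre of its underside
- pen_cup: black cup, 76 mm across, 90 mm tall; origin: centre of its underside
- pliers: red-handled pliers lying flat, about 130 mm long (own x, jaws to +x), 16 mm tall; origin: near the joint, underside
Mind the look-alikes: they are no part of the job. Leave any orange, purple or yellow look-alike of the plate_a alone.

How it is judged:
By the outcome, as a careful person would: the job done as asked, in the order asked, and still so for the second after the job is handed in, with the robot touching nothing.
It also fails if it takes over 64 s, if anything falls off the work surface, if the arm or the gripper's body presses on something with over 40 N, if the wrist force passes 120 N, or if a joint passes its speed limit or range.

## Robot

A 6-joint arm with a two-finger parallel gripper is mounted at the origin on the work surface. World frame = base frame: x ahead of the robot, y to its left, z up, the work surface at z = 0. Lengths are in m, angles in rad, forces in N, time in s.
With the tool pointing down it reaches from about 0.375 to 0.9 m from the base axis. Payload 3.1 kg.
Tool frame: the origin (TCP) lies at the very end of the fingers, on their centre line; the grasp point (between the pads) lies 19 mm behind it; z points along the fingers, y is the direction in which the jaws open and shut (so a half turn about z gives the same grasp; the last joint's range is limited). The gripper opens to 87 mm and grips with 3 to 60 N. Pads are 19 mm wide; open, the fingers measure 117 mm over their backs; the gripper's body (75 mm by 190 mm) begins 51 mm behind the grasp point.
Start: joints at [0.998, 0.527, 1.433, -0, 1.181, -0.178], TCP at [0.24, 0.577, 0.223] pointing down, gripper open.
Joint ranges: [-3.08, 3.08], [-0.75, 2.2], [0.22, 2.44], [-1.43, 4.57], [0, 2.65], [-2.85, 2.85]. Speed limits (rad/s): [2.79, 2.79, 3.14, 3.14, 3.14, 3.14].

## Interface

Orientations are given as a unit quaternion [x, y, z, w].
In Python, from rig import robot gives the robot as it stands.
- The arm moves only by the tool arm_command, never from a script. Its argument "targets" is a list of rows, each a list of 5 numbers: the shift along the tool's x, y, z in cm, then the turn about the tool's z in rad, then the finger opening in cm, from 0 to 8.7. In form: [[dx, dy, dz, spin, hand], ...]. A call has 1 to 5 rows; each row is the pose to reach, as a shift and turn from the pose commanded when the call began, along the tool's axes at that moment; what a row does not reach only later rows make up. A row lasts 1/8 s, in which the tool goes at most 62.5 mm and 10.7 degrees, less where a joint would pass 70% of its speed; a pose out of reach is approached as far as the arm can. A call with a gripper value outside its range is refused whole. The fingers move at their own pace and stop on an object; "newtons" is the grip in N (left out, the last holds). Time passes only in rows, so rows that repeat a pose let the fingers close. It gives the time, the measured TCP pose, the force and the opening at its end, in the units of the state.
- robot.get_obs(): the state, without advancing time (a new reading comes with each control period).
- robot.camera(name): name is "side" or "top" or "wrist"; returns (picture, depth): 420x560x3 uint8, red, green, blue; 420x560 float32, m along the optical axis (not along the pixel's ray), 0 where there is no reading.
- robot.camera_model(name): a dict with "mtx" (3x3 intrinsics, pixels), "extrinsics" (4x4, takes a point from world to camera coordinates). Camera axes: x right, y up, looking along -z (the intrinsics and any distortion apply to the point x, -y, -z); pixel columns grow to the right and rows downward; lengths in m; the calibration is good to about 2 mm. A picture is of the moment at which its call begins: read the wrist's pose just before it. camera_model takes no time and is no camera call; for the wrist camera it gives the pose at the moment of the call.
- robot.hand_in(): hands the job in, once; it reports no verdict.
The state is a dict: "time": time; "q": joint angles; "joint_velocities": joint speeds; "joint_torque": joint torques, N m; "position": TCP position; "tool_rot": TCP orientation; "ft_force": force on the tool from outside, world axes, zero at the start; "moment": the same for the moment, N m; "grip_width": finger opening in m.
Only numpy, scipy, OpenCV 4.12 (cv2) and the standard library are available. Lean on these libraries where they do the work, as an engineer would, in place of code of your own. Each camera call takes 0.05 s, during which the arm holds its last target.

## Working session

There is one attempt and no reset: what is moved stays moved. The work goes in short steps, Python scripts to look and compute and a tool call to move; the robot and the scene stay as the last step left them, time stands still between calls to the robot, and variables do not carry over. Pictures are saved under pics/ and viewed, and the job is handed in when it is done.

Besides the shell and the picture viewer there is one more tool, called after ">>>" by a JSON object that holds its "api" and its "payload". arm_command: Moves the arm, as the interface text tells. Its arguments: {"type":"object","properties":{"targets":{"type":"array","items":{"type":"array","items":{"type":"number"}}},"newtons":{"type":"number"}},"required":["targets"]}

```bash
ls; mkdir -p pics; python3 - <<'E'
from rig import robot
import cv2, numpy as np
for n in ["top","side","wrist"]:
    m=robot.camera_model(n)
    p,d=robot.camera(n)
    cv2.imwrite(f"pics/{n}0.png",p[:,:,::-1]); np.save(f"pics/{n}0.npy",d)
    print(n,np.round(m["mtx"],1).tolist(),np.round(m["extrinsics"],3).tolist(),[k for k in m], d.min(),d.max())
o=robot.get_obs();print({k:np.round(v,3).tolist() for k,v in o.items()})
E
```

```text
pics
top [[403.5, 0.0, 280.5], [0.0, 403.5, 215.9], [0.0, 0.0, 1.0]] [[-0.007, -1.0, -0.011, 0.015], [0.988, -0.008, 0.157, -0.603], [-0.157, -0.009, 0.988, -1.055], [0.0, 0.0, 0.0, 1.0]] ['mtx', 'extrinsics'] 0.0 2.1145537
side [[419.6, 0.0, 275.6], [0.0, 419.6, 206.1], [0.0, 0.0, 1.0]] [[0.77, -0.638, -0.002, -0.469], [0.447, 0.537, 0.716, -0.305], [-0.456, -0.552, 0.699, -0.773], [0.0, 0.0, 0.0, 1.0]] ['mtx', 'extrinsics'] 0.0 3.484548
wrist [[305.9, 0.0, 283.1], [0.0, 305.9, 206.8], [0.0, 0.0, 1.0]] [[0.384, 0.923, -0.002, -0.623], [-0.88, 0.366, -0.304, 0.038], [-0.28, 0.119, 0.953, -0.393], [0.0, 0.0, 0.0, 1.0]] ['mtx', 'extrinsics'] 0.0 1.0932316
{'time': 0.15, 'q': [0.998, 0.528, 1.434, 0.0, 1.181, -0.179], 'joint_velocities': [0.001, -0.002, -0.004, 0.001, 0.001, -0.002], 'joint_torque': [-0.0, -44.043, -17.684, 0.063, 0.055, -0.0], 'position': [0.24, 0.576, 0.222], 'tool_rot': [0.196, 0.981, -0.001, -0.0], 'ft_force': [0.746, 0.939, 1.068], 'moment': [-0.023, -0.008, 0.008], 'grip_width': 0.087}
```

View pics/top0.png

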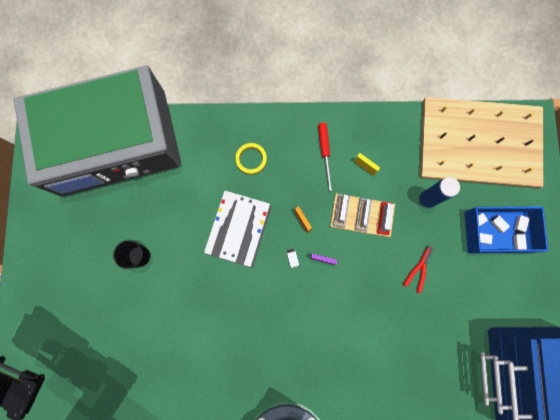

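View pics/side0.png

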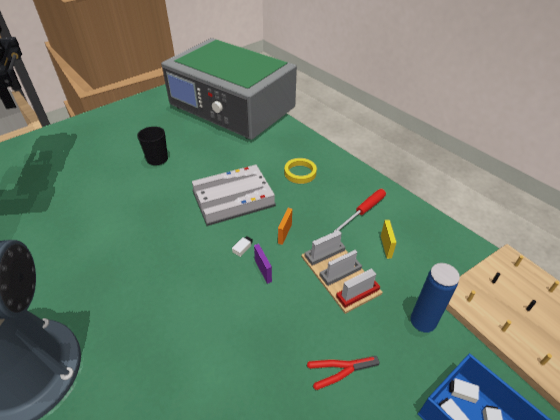

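View pics/wrist0.png

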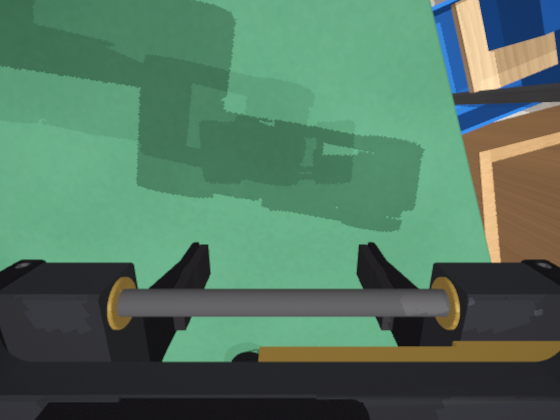

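The top view shows the stand at (363,215). The plate candidates are:
- left grey pocket (342,208), wanted
- middle grey pocket (363,212), wanted
- red pocket (386,217), to be left alone
- look-alikes: orange (303,218), purple (323,259), yellow (368,163)

The gauge is at (238,229). Next I'll check a close crop.

```bash
cat > h.py <<'E'
import numpy as np, cv2
def ray(m,u,v,z):
    K=np.array(m["mtx"]);E=np.array(m["extrinsics"]);R=E[:3,:3];t=E[:3,3]
    u=np.atleast_1d(u).astype(float);v=np.atleast_1d(v).astype(float)
    d=np.stack([(u-K[0,2])/K[0,0],-(v-K[1,2])/K[1,1],-np.ones_like(u)],-1)@R
    c=-R.T@t
    s=(z-c[2])/d[:,2]
    return c+d*s[:,None]
def pts(m,depth):
    K=np.array(m["mtx"]);E=np.array(m["extrinsics"]);R=E[:3,:3];t=E[:3,3]
    v,u=np.mgrid[:depth.shape[0],:depth.shape[1]]
    p=np.stack([(u-K[0,2])/K[0,0],-(v-K[1,2])/K[1,1],-np.ones_like(depth)],-1)*depth[...,None]
    return (p-t)@R
def proj(m,P):
    E=np.array(m["extrinsics"]);P=np.atleast_2d(P);c=P@E[:3,:3].T+E[:3,3]
    K=np.array(m["mtx"]);return np.stack([K[0,2]+K[0,0]*c[:,0]/-c[:,2],K[1,2]-K[1,1]*c[:,1]/-c[:,2]],-1)
E
python3 - <<'E'
from rig import robot
from h import *
im=cv2.imread("pics/top0.png");d=np.load("pics/top0.npy");m=robot.camera_model("top")
c=im[185:245,325:405];g=im[180:275,195:280]
cv2.imwrite("pics/c1.png",cv2.resize(c,None,fx=10,fy=10,interpolation=cv2.INTER_NEAREST)[:600,:800])
cv2.imwrite("pics/c2.png",cv2.resize(g,None,fx=6,fy=6,interpolation=cv2.INTER_NEAREST))
P=pts(m,d)
for n,(a,b,e,f) in dict(stand=(185,245,325,405),gauge=(180,275,195,280)).items():
    Q=P[a:b,e:f].reshape(-1,3); print(n,np.histogram(Q[:,2],bins=np.arange(-.01,.08,.005)))
# wood mask stand
hsv=cv2.cvtColor(im,cv2.COLOR_BGR2HSV)
E
```

```text
stand (array([  11,  968, 1726,  725,  275,  120,  365,   79,   24,   20,   27,
         33,   19,   37,  272,   79,    0]), array([-0.01 , -0.005,  0.   ,  0.005,  0.01 ,  0.015,  0.02 ,  0.025,
        0.03 ,  0.035,  0.04 ,  0.045,  0.05 ,  0.055,  0.06 ,  0.065,
        0.07 ,  0.075]))
gauge (array([  21, 1866, 2802,  607,  228,   51,   45,   52,  137, 1648,  583,
          5,    0,    0,    0,    0,    0]), array([-0.01 , -0.005,  0.   ,  0.005,  0.01 ,  0.015,  0.02 ,  0.025,
        0.03 ,  0.035,  0.04 ,  0.045,  0.05 ,  0.055,  0.06 ,  0.065,
        0.07 ,  0.075]))
```

View pics/c1.png

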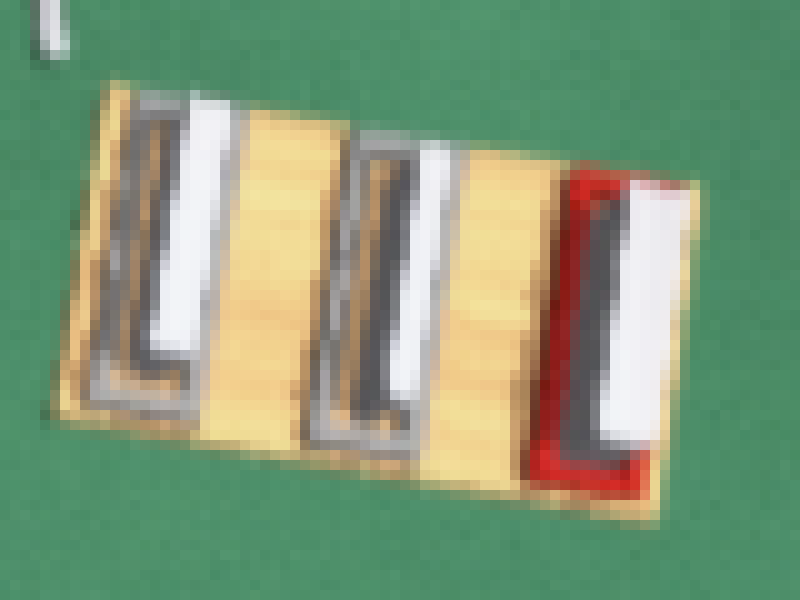

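View pics/c2.png

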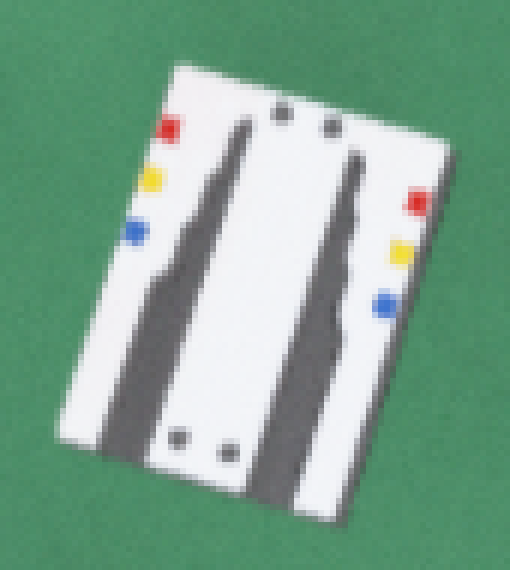

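The crop shows the plate tops bright white. The left (grey) and middle (grey) plates are thinner than the red-pocket one at (388,216). The gauge mouth faces the bottom of the picture (robot side). Next I'll measure.

```bash
python3 - <<'E'
from rig import robot
from h import *
im=cv2.imread("pics/top0.png");m=robot.camera_model("top");d=np.load("pics/top0.npy")
hsv=cv2.cvtColor(im,cv2.COLOR_BGR2HSV)
def rect(mask,z,name,k=1):
    n,l,s,c=cv2.connectedComponentsWithStats(mask.astype(np.uint8))
    for i in range(1,n):
        if s[i,4]<40: continue
        cs,_=cv2.findContours((cv2.resize((l==i).astype(np.uint8)*255,None,fx=8,fy=8,interpolation=cv2.INTER_CUBIC)>127).astype(np.uint8),cv2.RETR_EXTERNAL,cv2.CHAIN_APPROX_NONE)
        p=cs[0][:,0]/8-.44
        w=ray(m,p[:,0],p[:,1],z)[:,:2]
        r=cv2.minAreaRect((w*1000).astype(np.float32)); print(name,s[i,:4],np.round(r[0],1),np.round(r[1],1),round(r[2],1), 'centroid',ray(m,c[i][0],c[i][1],z).round(4))
def win(mask,a,b,e,f):
    o=np.zeros_like(mask);o[a:b,e:f]=mask[a:b,e:f];return o
white=(hsv[...,1]<40)&(hsv[...,2]>205)
rect(win(white,190,235,335,400),.063,'plate')
g=(hsv[...,1]<60)&(hsv[...,2]>190)
notgreen=~((hsv[...,0]>60)&(hsv[...,0]<90)&(hsv[...,1]>70))
rect(win(notgreen,188,240,328,400),.008,'stand')
rect(win(notgreen,185,270,200,275),.038,'gaugeall')
rect(win(g,185,270,200,275),.038,'gaugewhite')
dark=(hsv[...,1]<60)&(hsv[...,2]<170)
rect(win(g,185,270,200,275),.038,'gaugewhite')
for n,mk in dict(tool=hsv[...,0]<0).items(): pass
# neighbours heights
P=pts(m,d)
for n,(u,v) in dict(orange=(303,218),purple=(323,259),yellow=(368,163),conn=(293,257),can=(448,187),driver=(325,140)).items():
    q=P[v-4:v+5,u-4:u+5].reshape(-1,3);print(n,q[q[:,2].argmax()].round(3))
E
```

```text
plate [340 195   8  25] [ 623.5 -160.4] [13.9 70.4] 79.0 centroid [[ 0.6228 -0.1603  0.063 ]]
plate [364 200   6  25] [ 609.4 -220.9] [ 9.9 69.3] 79.2 centroid [[ 0.6092 -0.2209  0.063 ]]
plate [385 203   9  26] [ 598.3 -280.8] [17.6 70.9] 79.6 centroid [[ 0.5979 -0.2807  0.063 ]]
stand [330 193  66  45] [ 610.7 -220.2] [177.1 104.4] 79.4 centroid [[ 0.6098 -0.2204  0.008 ]]
gaugeall [204 190  67  78] [571.8 129.2] [142.3 187.4] 73.0 centroid [[0.5702 0.1292 0.038 ]]
gaugewhite [205 191  65  75] [573.  130.8] [135.  183.9] 72.7 centroid [[0.5776 0.1294 0.038 ]]
gaugewhite [205 191  65  75] [573.  130.8] [135.  183.9] 72.7 centroid [[0.5776 0.1294 0.038 ]]
orange [ 0.589 -0.055  0.06 ]
purple [ 0.487 -0.093  0.06 ]
yellow [4.300e-01 1.000e-03 1.137e+00]
conn [4.300e-01 1.000e-03 1.137e+00]
can [ 0.663 -0.405  0.165]
driver [ 0.823 -0.12   0.033]
```

```bash
cat >> h.py <<'E'
from scipy.spatial.transform import Rotation as Ro
def go(x,y,z,yaw_deg):
    from rig import robot
    o=robot.get_obs();R=Ro.from_quat(o["tool_rot"]).as_matrix();p=np.array(o["position"])
    d=R.T@(np.array([x,y,z])-p)*100
    a=np.degrees(np.arctan2(R[1,1],R[0,1]));s=(a-yaw_deg+90)%180-90
    print("t",round(o["time"],2),"pos",p.round(4),"yaw",round(a,2),"tilt",R[:,2].round(3),"F",np.round(o["ft_force"],1),"w",round(o["grip_width"],4),"-> cm",d.round(2),"spin",np.radians(s).round(4))
E
python3 -c "
from h import *
go(.6235,-.1604,.18,79)"
```

```text
t 0.15 pos [0.24   0.5765 0.2218] yaw 67.38 tilt [-0.001 -0.001 -1.   ] F [0.7 0.9 1.1] w 0.0871 -> cm [-63.74 -53.26   4.25] spin -0.2028
```

>>> {"api": "arm_command", "payload": {"targets": [[-6,-5,0,0,4.5],[-10,-8.5,0,0,4.5],[-14.5,-12,0,0,4.5],[-19,-15.7,0,0,4.5],[-23.5,-19.6,0,-0.1,4.5]], "newtons": 30}}

```text
time: 0.78
position: [0.3827, 0.3039, 0.2226]
tool_rot: [0.145, 0.989, 0.0, 0.0]
ft_force: [0.0, -0.2, -0.2]
grip_width: 0.0479
```

```bash
python3 -c "
from h import *
go(.6235,-.1604,.18,79)"
```

```text
t 0.78 pos [0.3827 0.3039 0.2226] yaw 73.28 tilt [ 0.  0. -1.] F [ 0.  -0.2 -0.2] w 0.0479 -> cm [-36.42 -37.54   4.26] spin -0.0999
```

>>> {"api": "arm_command", "payload": {"targets": [[-4.2,-4.3,0,0,4.5],[-8.4,-8.6,0,-0.1,4.5],[-12.6,-13,0,-0.1,4.5],[-16.8,-17.3,0,-0.1,4.5],[-21,-21.6,0,-0.1,4.5]]}}

```text
time: 1.4
position: [0.5206, 0.036, 0.2225]
tool_rot: [0.097, 0.995, 0.0, -0.0]
ft_force: [0.9, 0.3, 1.1]
grip_width: 0.045
```

```bash
python3 -c "
from h import *
go(.6235,-.1604,.18,79)"
```

```text
t 1.4 pos [0.5206 0.036  0.2225] yaw 78.81 tilt [-0.  0. -1.] F [0.9 0.3 1.1] w 0.045 -> cm [-13.9  -17.27   4.24] spin -0.0033
```

>>> {"api": "arm_command", "payload": {"targets": [[-3.5,-4.4,0,0,4.5],[-7,-8.7,0,0,4.5],[-10.5,-13,1,0,4.5],[-13.9,-17.3,3,0,4.5],[-13.9,-17.3,4.2,0,4.5]]}}

```text
time: 2.02
position: [0.6242, -0.1629, 0.179]
tool_rot: [0.099, 0.995, -0.001, 0.0]
ft_force: [-1.3, -0.1, -0.3]
grip_width: 0.0448
```

```bash
python3 - <<'E'
from rig import robot
from h import *
go(.6235,-.1604,.044,79)
m=robot.camera_model("wrist");p,d=robot.camera("wrist");cv2.imwrite("pics/w1.png",p[:,:,::-1]);np.save("pics/w1.npy",d)
print(proj(m,[[.6235,-.1604,.063],[.6094,-.2209,.063]]), np.round(-np.array(m["extrinsics"])[:3,:3].T@np.array(m["extrinsics"])[:3,3],3))
E
```

```text
t 2.02 pos [ 0.6242 -0.1629  0.179 ] yaw 78.59 tilt [ 0.001 -0.001 -1.   ] F [-1.3 -0.1 -0.3] w 0.0448 -> cm [ 0.14  0.25 13.5 ] spin -0.0072
[[286.48129745 200.0621934 ]
 [220.97511227 198.15338802]] [ 0.542 -0.147  0.342]
```

View pics/w1.png

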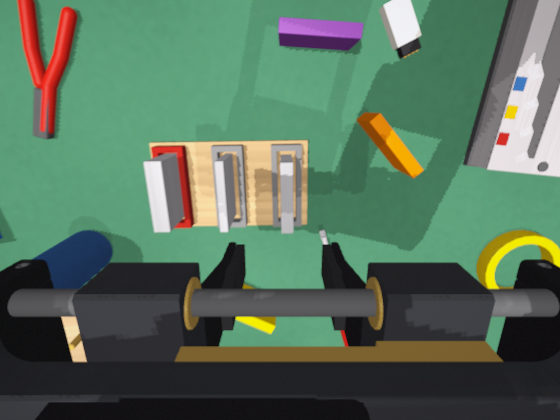

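The wrist view shows the left grey plate's top at u≈287 (predicted 286.5). The middle plate is at u≈225 and the red one at u≈165. The screwdriver tip at (323,237) is clear of the fingers, so I'll descend.

>>> {"api": "arm_command", "payload": {"targets": [[0.1,0.1,5,0,4.5],[0.1,0.1,10,0,4.5],[0.1,0.1,12,0,4.5],[0.1,0.1,12,0,4.5]]}}

```text
time: 2.58
position: [0.6212, -0.1562, 0.0597]
tool_rot: [0.097, 0.995, 0.001, -0.002]
ft_force: [0.0, 0.1, 0.4]
grip_width: 0.045
```

```bash
python3 -c "
from h import *
go(.6235,-.1604,.044,79)"
```

```text
t 2.58 pos [ 0.6212 -0.1562  0.0597] yaw 78.9 tilt [-0.003  0.001 -1.   ] F [0.  0.1 0.4] w 0.045 -> cm [-0.31 -0.37  1.57] spin -0.0018
```

>>> {"api": "arm_command", "payload": {"targets": [[0,0,0,0,4.5]]}}

```text
time: 2.7
position: [0.6236, -0.1577, 0.0626]
tool_rot: [0.097, 0.995, -0.001, 0.002]
ft_force: [-0.5, 0.2, 0.4]
grip_width: 0.0443
```

```bash
python3 -c "
from h import *
go(.6235,-.1604,.044,79)
from rig import robot
print(robot.get_obs()['joint_velocities'])"
```

```text
t 2.7 pos [ 0.6236 -0.1577  0.0626] yaw 78.87 tilt [ 0.003 -0.001 -1.   ] F [-0.5  0.2  0.4] w 0.0443 -> cm [-0.04 -0.26  1.86] spin -0.0023
[-0.00538643 -0.01330211 -0.00775981 -0.00131002 -0.00125915 -0.00053488]
```

>>> {"api": "arm_command", "payload": {"targets": [[0,-0.2,0,0,4.5],[0,-0.2,0,0,4.5]]}}

```text
time: 2.95
position: [0.6226, -0.1601, 0.062]
tool_rot: [0.097, 0.995, -0.0, 0.001]
ft_force: [-0.5, 0.6, 0.1]
grip_width: 0.0451
```

```bash
python3 - <<'E'
from h import *
from rig import robot
for i in range(2):
    go(.6235,-.1604,.044,79)
    p,d=robot.camera("wrist")
go(.6235,-.1604,.044,79)
cv2.imwrite("pics/w2.png",p[:,:,::-1])
E
```

```text
t 2.95 pos [ 0.6226 -0.1601  0.062 ] yaw 78.83 tilt [ 0.002 -0.001 -1.   ] F [-0.5  0.6  0.1] w 0.0451 -> cm [-0.09 -0.01  1.8 ] spin -0.003
t 3.0 pos [ 0.6223 -0.1599  0.0617] yaw 78.82 tilt [ 0.002 -0.001 -1.   ] F [ 0.3  0.8 -0.5] w 0.0448 -> cm [-0.12 -0.02  1.77] spin -0.0031
t 3.05 pos [ 0.6221 -0.1598  0.0614] yaw 78.83 tilt [ 0.001 -0.001 -1.   ] F [-1.  -0.5  0. ] w 0.0451 -> cm [-0.14 -0.03  1.74] spin -0.003
```

View pics/w2.png

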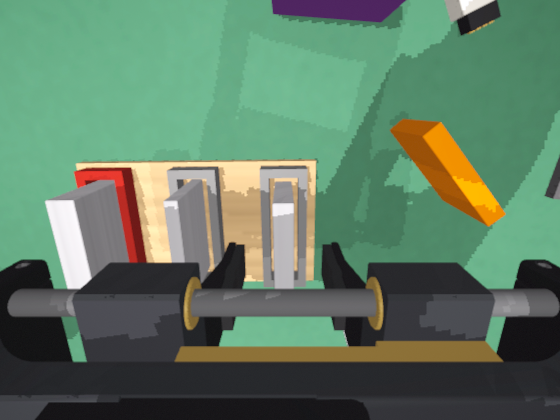

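Plate a is centred between the fingers (u≈283). I'll go down and close.

>>> {"api": "arm_command", "payload": {"targets": [[-0.1,0,1.0,0,4.5],[-0.1,0,1.75,0,4.5],[-0.1,0,1.75,0,2.5],[-0.1,0,1.75,0,0.5],[-0.1,0,1.75,0,0.5]]}}

```text
time: 3.68
position: [0.6229, -0.1598, 0.0432]
tool_rot: [0.097, 0.995, -0.0, 0.0]
ft_force: [0.7, 0.5, -0.2]
grip_width: 0.0226
```

>>> {"api": "arm_command", "payload": {"targets": [[0,0,0,0,0.5],[0,0,0,0,0.5]]}}

```text
time: 3.92
position: [0.6229, -0.1598, 0.0433]
tool_rot: [0.097, 0.995, -0.0, 0.0]
ft_force: [0.8, -0.4, 0.6]
grip_width: 0.0121
```

```bash
python3 -c "
from h import *
go(.6235,-.1604,.15,79)"
```

```text
t 3.92 pos [ 0.6229 -0.1598  0.0433] yaw 78.83 tilt [ 0. -0. -1.] F [ 0.8 -0.4  0.6] w 0.0121 -> cm [ -0.07  -0.05 -10.67] spin -0.0029
```

The grip reads 12.1 mm, so plate_a is the 12 mm one. I'll lift it.

>>> {"api": "arm_command", "payload": {"targets": [[0,0,-3,0,0.5],[0,0,-7,0,0.5],[0,0,-10.7,0,0.5],[0,4,-10.7,0,0.5],[1,9,-10.7,0,0.5]]}}

```text
time: 4.55
position: [0.6309, -0.0698, 0.1503]
tool_rot: [0.099, 0.995, -0.0, 0.001]
ft_force: [0.3, -0.3, -3.7]
grip_width: 0.0117
```

```bash
python3 - <<'E'
from h import *
from rig import robot
m=robot.camera_model("wrist");p,d=robot.camera("wrist");cv2.imwrite("pics/w3.png",p[:,:,::-1])
a=np.radians(-17.1)
ex=np.array([np.cos(a),np.sin(a)]);ey=np.array([-ex[1],ex[0]]);c=np.array([.573,.1305])
for x,y in [(-52,33),(-52,-33),(11,29),(36,-27)]: print(x,y,(c+(x*ex+y*ey)/1000).round(4))
go(*(c+(-52*ex+33*ey)/1000),.15,73)
E
```

```text
-52 33 [0.533  0.1773]
-52 -33 [0.5136 0.1142]
11 29 [0.592 0.155]
36 -27 [0.5995 0.0941]
t 4.6 pos [ 0.6285 -0.0609  0.1495] yaw 78.91 tilt [-0.003  0.007 -1.   ] F [-1.3  4.9 -4.3] w 0.0118 -> cm [13.95 21.54  0.16] spin 0.1032
```

View pics/w3.png

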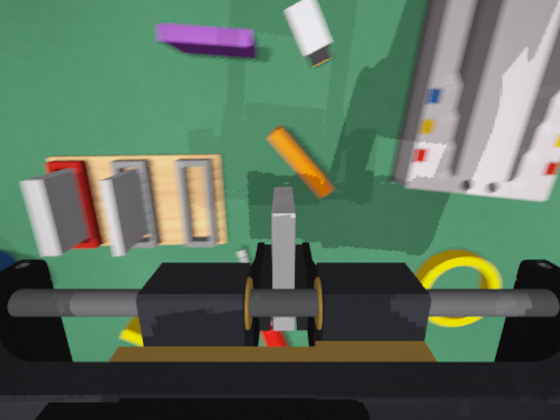

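Plate a is held straight at (284,255). The left grey pocket is now empty.

>>> {"api": "arm_command", "payload": {"targets": [[2.6,4,0,0,0.5],[5.6,8.7,0,0.05,0.5],[8.6,13.3,0,0.1,0.5],[11.6,18,0,0.1,0.5],[13,20,0,0.1,0.5]]}}

```text
time: 5.22
position: [0.5387, 0.1545, 0.1493]
tool_rot: [0.145, 0.989, -0.0, -0.002]
ft_force: [0.7, 0.0, -2.7]
grip_width: 0.0119
```

>>> {"api": "arm_command", "payload": {"targets": [[0,0,0,0,0.5],[0,0,0,0,0.5]]}}

```text
time: 5.48
position: [0.5418, 0.1513, 0.1498]
tool_rot: [0.147, 0.989, -0.0, 0.0]
ft_force: [1.1, -0.8, -3.5]
grip_width: 0.012
```

```bash
python3 - <<'E'
from h import *
from rig import robot
m=robot.camera_model("wrist");p,d=robot.camera("wrist");cv2.imwrite("pics/w4.png",p[:,:,::-1]);np.save("pics/w4.npy",d)
import pickle;pickle.dump(m,open("pics/w4.pkl","wb"))
go(.533,.1773,.15,73)
p,d=robot.camera("top");cv2.imwrite("pics/t4.png",p[160:300,170:310,::-1].repeat(4,0).repeat(4,1))
E
```

```text
t 5.53 pos [0.5421 0.151  0.1499] yaw 73.06 tilt [ 0. -0. -1.] F [-0.2  0.3 -3.8] w 0.0118 -> cm [ 1.64  2.25 -0.01] spin 0.0011
```

View pics/w4.png

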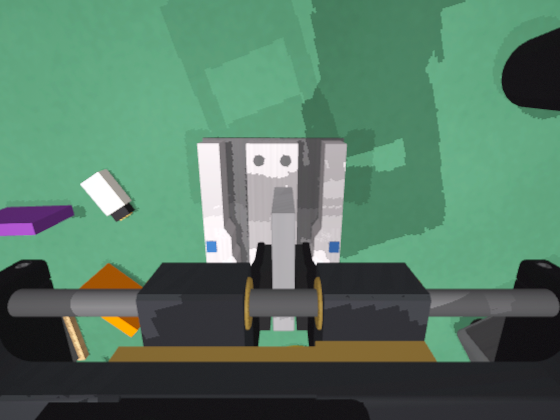

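View pics/t4.png

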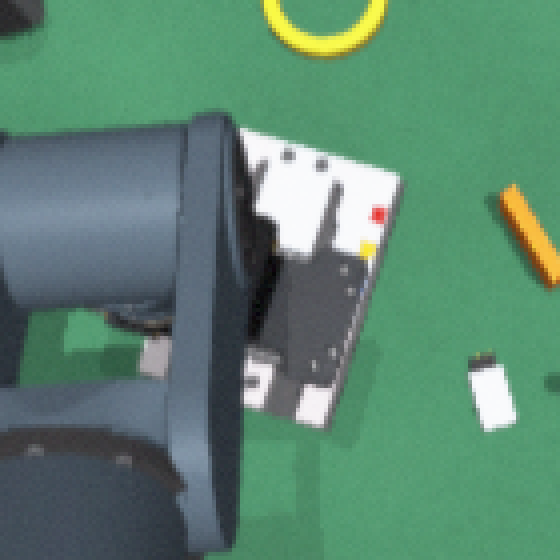

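The wrist view shows the gauge mouth at the top (v≈140). The rib runs from u≈246 to 298 and the left lane from u≈298 to 322, and both edges are parallel to the held plate. I'll measure the rib edges now.

```bash
python3 - <<'E'
from h import *
import pickle
m=pickle.load(open("pics/w4.pkl","rb"));im=cv2.imread("pics/w4.png");g=cv2.cvtColor(im,cv2.COLOR_BGR2GRAY).astype(int)
for v in (146,152,170,180,185): print(v,g[v,192:352:2].tolist())
E
```

```text
146 [139, 139, 144, 247, 247, 247, 247, 247, 247, 247, 247, 248, 248, 229, 119, 119, 115, 84, 85, 85, 110, 130, 130, 131, 130, 129, 128, 226, 248, 250, 250, 246, 248, 247, 247, 248, 250, 248, 251, 245, 248, 249, 247, 247, 248, 246, 249, 245, 245, 245, 246, 245, 244, 157, 84, 85, 123, 121, 84, 83, 84, 83, 83, 85, 90, 116, 124, 182, 182, 182, 182, 182, 182, 182, 182, 182, 182, 163, 100, 99]
152 [138, 139, 139, 229, 246, 246, 246, 246, 246, 246, 246, 246, 246, 237, 119, 119, 119, 84, 85, 85, 109, 129, 130, 131, 130, 128, 127, 215, 248, 249, 250, 245, 247, 246, 247, 246, 249, 247, 249, 244, 247, 248, 246, 247, 247, 244, 248, 243, 244, 244, 245, 244, 243, 156, 84, 99, 118, 122, 109, 82, 83, 83, 84, 84, 96, 115, 134, 182, 182, 182, 182, 182, 182, 181, 181, 181, 181, 145, 100, 100]
170 [137, 137, 137, 154, 243, 242, 242, 242, 242, 242, 243, 243, 243, 243, 194, 120, 119, 105, 84, 85, 106, 127, 127, 127, 127, 127, 126, 174, 246, 245, 248, 242, 243, 244, 244, 242, 246, 244, 245, 241, 244, 247, 242, 244, 244, 242, 245, 241, 241, 241, 241, 242, 220, 89, 83, 84, 83, 84, 82, 83, 81, 82, 84, 83, 10
[... 154 characters left out ...]
5, 119, 119, 111, 83, 85, 84, 106, 125, 124, 126, 126, 115, 108, 182, 180, 185, 178, 179, 181, 180, 178, 182, 182, 182, 178, 182, 185, 180, 182, 183, 180, 183, 181, 181, 180, 181, 181, 179, 84, 82, 83, 83, 82, 82, 82, 81, 80, 82, 92, 111, 116, 171, 179, 179, 195, 202, 191, 179, 188, 198, 204, 177, 99, 99, 99]
185 [137, 137, 137, 137, 204, 240, 240, 240, 240, 240, 241, 241, 241, 240, 232, 119, 120, 115, 83, 84, 84, 112, 125, 123, 126, 125, 125, 118, 182, 180, 184, 179, 178, 181, 181, 178, 181, 180, 181, 179, 181, 184, 180, 181, 182, 179, 183, 228, 181, 180, 180, 181, 170, 83, 81, 82, 82, 83, 81, 81, 80, 80, 83, 93, 116, 117, 204, 204, 204, 204, 204, 204, 204, 203, 203, 203, 159, 101, 98, 100]
```

```bash
python3 - <<'E'
from h import *
import pickle
m=pickle.load(open("pics/w4.pkl","rb"))
pos=np.array([.5421,.151]);yaw=np.radians(73.06);ey=np.array([np.cos(yaw),np.sin(yaw)])
for v,us in ((152,[197.3,219,245.5,298,325,346.5]),(180,[199.7,221,247.6,297.5,324,344.5]),(139,[283])):
    w=ray(m,us,[v]*len(us),.038)[:,:2]
    print(v,((w-pos)@ey*1000).round(1), 'along',((w-pos)@np.array([ey[1],-ey[0]])*1000).round(1)[0])
# plate top
c=ray(m,[274,295],[190,190],.17)
E
```

```text
152 [-77.1 -57.7 -34.1  12.7  36.7  55.8] along -47.4
180 [-77.  -57.5 -33.1  12.6  36.9  55.7] along -21.9
139 [-0.7] along -58.8
```

Left lane walls lie at tool y 12.7 and 36.8 mm (24 mm wide, as specified). The rib is 46.2 mm wide. This agrees with the top view, so I'll go above the lane near the rib and then down.

>>> {"api": "arm_command", "payload": {"targets": [[1.65,2.2,0,0,0.5],[1.65,2.2,3,0,0.5],[1.65,2.2,6,0,0.5],[1.65,2.2,6,0,0.5],[1.65,2.2,6,0,0.5]]}}

```text
time: 6.2
position: [0.5333, 0.1772, 0.0907]
tool_rot: [0.147, 0.989, 0.0, 0.001]
ft_force: [0.1, -0.0, -3.3]
grip_width: 0.0119
```

```bash
python3 - <<'E'
from h import *
from rig import robot
go(.533,.1773,.045,73)
m=robot.camera_model("wrist");p,d=robot.camera("wrist");cv2.imwrite("pics/w5.png",p[:,:,::-1])
E
```

```text
t 6.2 pos [0.5333 0.1772 0.0907] yaw 73.04 tilt [ 0.001  0.    -1.   ] F [ 0.1 -0.  -3.3] w 0.0119 -> cm [0.04 0.   4.57] spin 0.0007
```

View pics/w5.png

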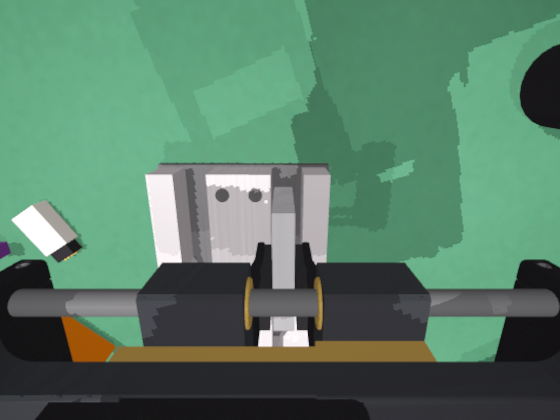

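The plate at u≈273–295 sits over the left lane (272–302). Going down.

>>> {"api": "arm_command", "payload": {"targets": [[0,0,2.5,0,0.5],[0,0,4,0,0.5],[0,0,4.6,0,0.5],[0,0,4.6,0,0.5],[0,0,4.6,0,0.5]]}}

```text
time: 6.88
position: [0.5326, 0.1779, 0.0446]
tool_rot: [0.147, 0.989, 0.0, 0.001]
ft_force: [0.3, -0.7, -3.0]
grip_width: 0.012
```

```bash
python3 - <<'E'
from h import *
from rig import robot
go(.533,.1773,.045,73)
m=robot.camera_model("wrist");p,d=robot.camera("wrist");cv2.imwrite("pics/w6.png",p[:,:,::-1])
p,d=robot.camera("side");cv2.imwrite("pics/s6.png",p[130:250,150:310,::-1].repeat(5,0).repeat(5,1))
E
```

```text
t 6.88 pos [0.5326 0.1779 0.0446] yaw 73.11 tilt [ 0.001  0.    -1.   ] F [ 0.3 -0.7 -3. ] w 0.012 -> cm [-0.05 -0.04 -0.04] spin 0.002
```

View pics/w6.png

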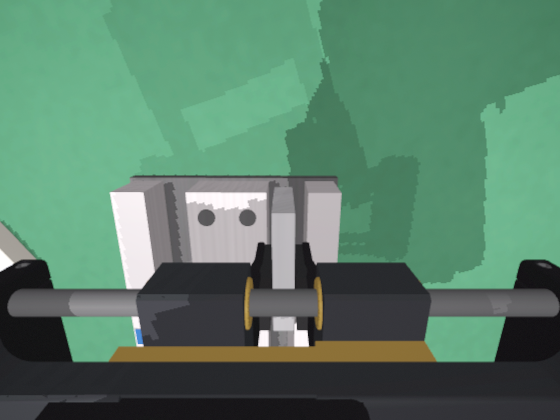

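View pics/s6.png

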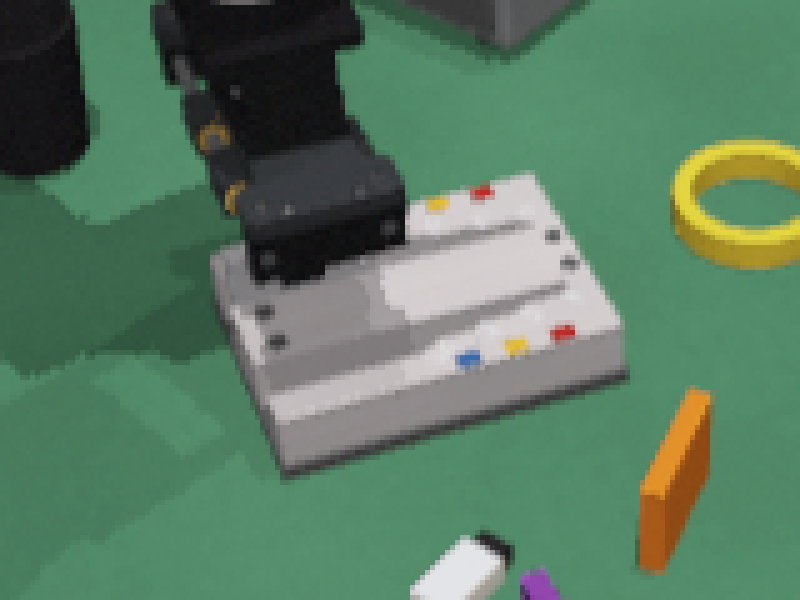

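The plate is in the lane, about 1 mm above the floor. I'll lower it slightly, release, re-grip lightly and drag it forward while nudging it toward the rib.

>>> {"api": "arm_command", "payload": {"targets": [[0,0,0.1,0,0.5],[0,0,0.1,0,2.0],[0,0,0.1,0,2.0],[0,0,0.1,0,0.8],[0,0,0.1,0,0.8]], "newtons": 5}}

```text
time: 7.6
position: [0.5323, 0.1778, 0.0432]
tool_rot: [0.147, 0.989, 0.0, 0.0]
ft_force: [0.8, 0.3, 1.7]
grip_width: 0.0118
```

```bash
python3 - <<'E'
from h import *
go(.533,.1773,.045,73)
E
```

```text
t 7.6 pos [0.5323 0.1778 0.0432] yaw 73.11 tilt [ 0.  0. -1.] F [0.8 0.3 1.7] w 0.0118 -> cm [-0.08 -0.03 -0.17] spin 0.0019
```

>>> {"api": "arm_command", "payload": {"targets": [[-0.6,-0.1,0,0,0.8],[-1.3,-0.15,0,0,0.8],[-2.0,-0.15,0,0,0.8],[-2.7,-0.15,0,0,0.8],[-3.0,-0.15,0,0,0.8]]}}

```text
time: 8.22
position: [0.5611, 0.1674, 0.0432]
tool_rot: [0.147, 0.989, 0.0, 0.0]
ft_force: [-2.5, 0.4, 5.7]
grip_width: 0.0116
```

```bash
python3 - <<'E'
from h import *
from rig import robot
go(.533,.1773,.045,73)
p,d=robot.camera("wrist");cv2.imwrite("pics/w7.png",p[:,:,::-1])
E
```

```text
t 8.22 pos [0.5611 0.1674 0.0432] yaw 73.09 tilt [ 0.  0. -1.] F [-2.5  0.4  5.7] w 0.0116 -> cm [ 2.98  0.13 -0.18] spin 0.0015
```

View pics/w7.png

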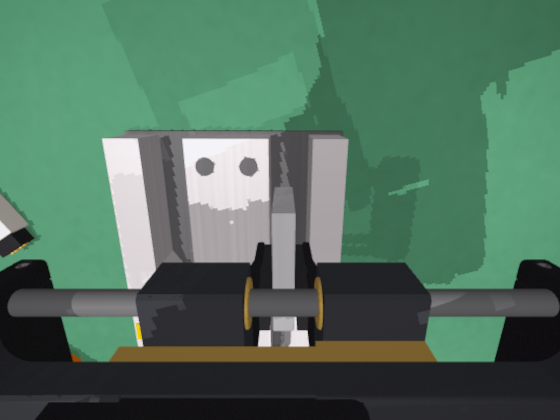

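The plate follows the fingers. It has about 2.6 mm clearance to the rib, so I'll shift it closer and continue.

>>> {"api": "arm_command", "payload": {"targets": [[-0.2,-0.1,-0.05,0,0.8],[-0.5,-0.18,-0.05,0,0.8],[-1.0,-0.18,-0.05,0,0.8]]}}

```text
time: 8.65
position: [0.5693, 0.1628, 0.0432]
tool_rot: [0.147, 0.989, -0.0, -0.0]
ft_force: [-0.6, 1.0, -0.5]
grip_width: 0.0119
```

```bash
cat >> h.py <<'E'
def gz():
    from rig import robot
    o=robot.get_obs();p=np.array(o["position"])[:2];a=np.radians(73.06);ey=np.array([np.cos(a),np.sin(a)]);ex=np.array([ey[1],-ey[0]])
    d=(p-[.5421,.151])*1000;f=np.array(o["ft_force"])
    print("t",round(o["time"],2),"gauge x",round(d@ex-34.5,1),"y",round(d@ey+10.4,1),"z",round(o["position"][2],4),"F along",round(f[:2]@ex,1),"lat",round(f[:2]@ey,1),"z",round(f[2],1),"w",round(o["grip_width"],4))
E
python3 -c "from h import *;gz()"
```

```text
t 8.65 gauge x -11.9 y 29.6 z 0.0432 F along -0.9 lat 0.8 z -0.5 w 0.0119
```

>>> {"api": "arm_command", "payload": {"targets": [[-0.3,0,0,0,0.8],[-0.7,0,0,0,0.8],[-1.0,0,0,0,0.8],[-1.2,0,0,0,0.8]]}}

```text
time: 9.15
position: [0.5812, 0.1593, 0.0433]
tool_rot: [0.147, 0.989, -0.0, 0.0]
ft_force: [-0.6, 0.3, -3.1]
grip_width: 0.0119
```

```bash
python3 -c "
from h import *;gz()
from rig import robot
p,d=robot.camera('wrist');cv2.imwrite('pics/w8.png',p[:,:,::-1])
p,d=robot.camera('side');cv2.imwrite('pics/s8.png',p[130:250,150:310,::-1].repeat(5,0).repeat(5,1))
"
```

```text
t 9.15 gauge x 0.5 y 29.8 z 0.0433 F along -0.6 lat 0.1 z -3.1 w 0.0119
```

View pics/w8.png

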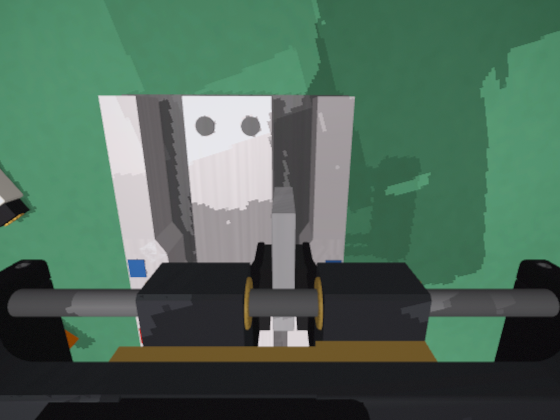

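View pics/s8.png

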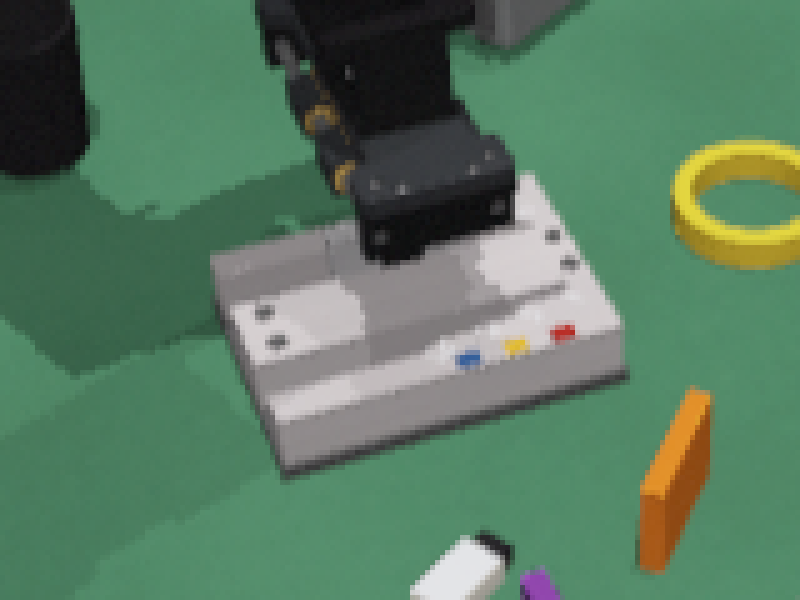

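Tracking is straight and the leading end is now in the 13.5 mm section. I'll continue in small steps.

>>> {"api": "arm_command", "payload": {"targets": [[-0.2,0,0.05,0,0.8],[-0.45,0,0.05,0,0.8],[-0.7,0,0.05,0,0.8],[-0.7,0,0.05,0,0.8]]}}

```text
time: 9.75
position: [0.5884, 0.1573, 0.0433]
tool_rot: [0.147, 0.989, 0.0, 0.001]
ft_force: [-0.1, -0.2, -1.3]
grip_width: 0.0118
```

```bash
python3 -c "
from h import *;gz()"
```

```text
t 9.75 gauge x 7.9 y 29.9 z 0.0433 F along 0.0 lat -0.2 z -1.3 w 0.0118
```

>>> {"api": "arm_command", "payload": {"targets": [[-0.15,0,0,0,0.8],[-0.3,0,0,0,0.8],[-0.3,0,0,0,0.8]]}}

```text
time: 10.12
position: [0.5907, 0.1566, 0.0432]
tool_rot: [0.147, 0.989, 0.0, 0.0]
ft_force: [-1.8, 0.0, 2.5]
grip_width: 0.0118
```

```bash
python3 -c "
from h import *;gz()"
```

```text
t 10.12 gauge x 10.3 y 29.9 z 0.0432 F along -1.7 lat -0.5 z 2.5 w 0.0118
```

>>> {"api": "arm_command", "payload": {"targets": [[-0.15,0,-0.05,0,0.8],[-0.3,0,-0.05,0,0.8],[-0.4,0,-0.05,0,0.8],[-0.4,0,-0.05,0,0.8]]}}

```text
time: 10.62
position: [0.5922, 0.1554, 0.0432]
tool_rot: [0.147, 0.989, -0.0, -0.002]
ft_force: [-5.5, 1.3, 2.8]
grip_width: 0.0117
```

```bash
python3 -c "
from h import *;gz()
from rig import robot
p,d=robot.camera('wrist');cv2.imwrite('pics/w9.png',p[:,:,::-1])
"
```

```text
t 10.62 gauge x 12.1 y 29.2 z 0.0432 F along -5.6 lat -0.4 z 2.8 w 0.0117
```

View pics/w9.png

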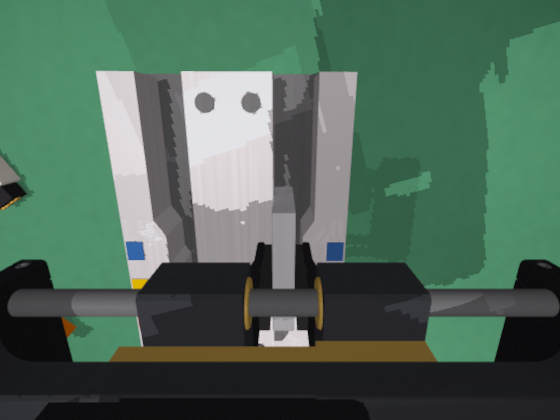

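The along-lane force rose to 5.6 N at gauge x≈12 (a 12 mm plate should stop at about 11), so the plate is wedged. I'll release and rise.

>>> {"api": "arm_command", "payload": {"targets": [[0,0,0,0,2.5],[0,0,0,0,2.5],[0,0,-3,0,3.5],[0,0,-8,0,4.5],[0,0,-12,0,4.5]], "newtons": 30}}

```text
time: 11.3
position: [0.5958, 0.1553, 0.1655]
tool_rot: [0.147, 0.989, 0.0, 0.002]
ft_force: [-0.2, -0.1, -0.6]
grip_width: 0.0428
```

```bash
python3 - <<'E'
from h import *
from rig import robot
gz();go(.6094,-.2209,.17,79)
p,d=robot.camera('wrist');cv2.imwrite('pics/w10.png',p[:,:,::-1])
E
```

```text
t 11.3 gauge x 15.6 y 30.2 z 0.1655 F along -0.1 lat -0.2 z -0.6 w 0.0428
t 11.3 pos [0.5958 0.1553 0.1655] yaw 73.1 tilt [ 0.003  0.    -1.   ] F [-0.2 -0.1 -0.6] w 0.0428 -> cm [-12.24 -35.6   -0.45] spin -0.1029
```

View pics/w10.png

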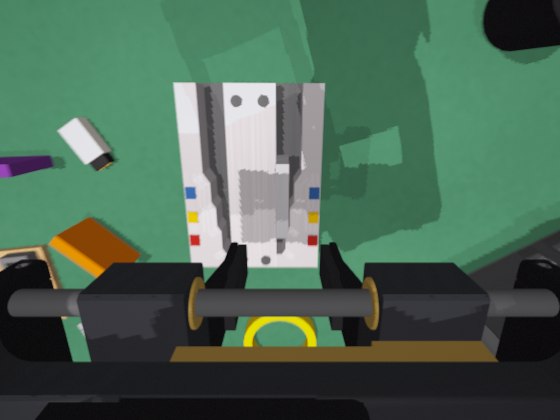

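Plate a stands in the left lane, from u≈276 to 289 and v≈163 to 240. Now for plate_b.

>>> {"api": "arm_command", "payload": {"targets": [[-1.2,-4,0,0,4.5],[-2.8,-8.5,0,-0.05,4.5],[-4.4,-13,0,-0.1,4.5],[-6,-18,0,-0.1,4.5],[-7.8,-23,0,-0.1,4.5]]}}

```text
time: 11.98
position: [0.6029, -0.0893, 0.1637]
tool_rot: [0.097, 0.995, -0.0, 0.001]
ft_force: [0.5, -0.1, 0.3]
grip_width: 0.045
```

>>> {"api": "arm_command", "payload": {"targets": [[-1,-4.5,0,0,4.5],[-2,-8,0,0,4.5],[-2.5,-10,0,0,4.5],[-2.5,-10,0,0,4.5]]}}

```text
time: 12.48
position: [0.6076, -0.1914, 0.1634]
tool_rot: [0.098, 0.995, -0.0, 0.0]
ft_force: [-1.1, 0.9, -0.2]
grip_width: 0.0453
```

```bash
python3 - <<'E'
from h import *
go(.6094,-.2209,.07,79)
E
```

```text
t 12.47 pos [ 0.6076 -0.1914  0.1634] yaw 78.72 tilt [ 0.001 -0.    -1.   ] F [-1.1  0.9 -0.2] w 0.0453 -> cm [-0.75 -2.86  9.34] spin -0.0048
```

>>> {"api": "arm_command", "payload": {"targets": [[-0.7,-2.9,1,0,4.5],[-0.7,-2.9,5,0,4.5],[-0.7,-2.9,9,0,4.5],[-0.7,-2.9,9.3,0,4.5],[-0.7,-2.9,9.3,0,4.5]]}}

```text
time: 13.1
position: [0.6093, -0.2191, 0.0713]
tool_rot: [0.097, 0.995, -0.0, 0.0]
ft_force: [0.2, 0.2, 0.3]
grip_width: 0.0448
```

```bash
python3 - <<'E'
from h import *
from rig import robot
p,d=robot.camera('wrist');cv2.imwrite('pics/w11.png',p[:,:,::-1])
p,d=robot.camera('wrist')
go(.6094,-.2209,.0435,79)
E
```

```text
t 13.2 pos [ 0.61   -0.2201  0.0726] yaw 78.89 tilt [ 0.003 -0.002 -1.   ] F [0.4 0.2 0.5] w 0.045 -> cm [ 0.06 -0.09  2.91] spin -0.002
```

View pics/w11.png

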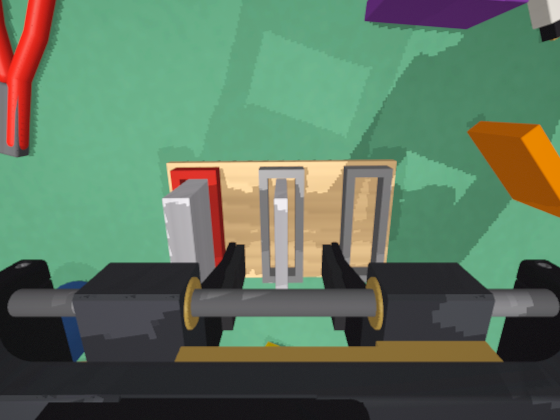

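The middle plate is centred at u≈281, with the red-pocket plate clear to the left (u<210). I'll go down and grip.

>>> {"api": "arm_command", "payload": {"targets": [[0,-0.1,1.5,0,4.5],[0,-0.1,2.8,0,4.5],[0,-0.1,2.8,0,3],[0,-0.1,2.8,0,0.3],[0,-0.1,2.8,0,0.3]]}}

```text
time: 13.82
position: [0.6087, -0.2213, 0.0428]
tool_rot: [0.097, 0.995, -0.0, 0.0]
ft_force: [-0.1, -0.3, 0.6]
grip_width: 0.0224
```

>>> {"api": "arm_command", "payload": {"targets": [[0,0,0,0,0.3],[0,0,0,0,0.3],[0,0,0,0,0.3]]}}

```text
time: 14.2
position: [0.6086, -0.2212, 0.0429]
tool_rot: [0.097, 0.995, -0.0, 0.0]
ft_force: [-0.2, 0.3, 0.6]
grip_width: 0.0075
```

```bash
python3 - <<'E'
from h import *
go(.6094,-.2209,.15,79)
E
```

```text
t 14.2 pos [ 0.6086 -0.2212  0.0429] yaw 78.84 tilt [ 0. -0. -1.] F [-0.2  0.3  0.6] w 0.0075 -> cm [ -0.08   0.04 -10.71] spin -0.0027
```

The grip reads 7.5 mm, so plate_b is the 8 mm one. I'll lift and carry it to the right lane.

>>> {"api": "arm_command", "payload": {"targets": [[0,0,-3,0,0.3],[0,0,-7,0,0.3],[0,0,-10.7,0,0.3],[0,3,-10.7,0,0.3],[1,7,-10.7,0,0.3]]}}

```text
time: 14.82
position: [0.6127, -0.1509, 0.15]
tool_rot: [0.098, 0.995, -0.0, 0.001]
ft_force: [0.4, 0.0, -2.4]
grip_width: 0.0078
```

```bash
python3 - <<'E'
from h import *
go(.5136,.1175,.15,73.05)
E
```

```text
t 14.82 pos [ 0.6127 -0.1509  0.15  ] yaw 78.72 tilt [ 0.002 -0.001 -1.   ] F [ 0.4  0.  -2.4] w 0.0078 -> cm [14.97 24.38 -0.04] spin 0.0989
```

>>> {"api": "arm_command", "payload": {"targets": [[2.4,4,0,0,0.3],[5,8.4,0,0.05,0.3],[7.8,13,0,0.1,0.3],[10.8,17.8,0,0.1,0.3],[13,21.5,0,0.1,0.3]]}}

```text
time: 15.45
position: [0.5242, 0.0877, 0.1492]
tool_rot: [0.146, 0.989, 0.0, -0.001]
ft_force: [1.3, -0.8, -2.2]
grip_width: 0.0078
```

>>> {"api": "arm_command", "payload": {"targets": [[1,1.4,0,0,0.3],[1,1.4,0,0,0.3],[1,1.4,2,0,0.3],[1,1.4,2,0,0.3]]}}

```text
time: 15.95
position: [0.5206, 0.1005, 0.1285]
tool_rot: [0.148, 0.989, -0.0, -0.001]
ft_force: [-0.0, -0.7, -2.0]
grip_width: 0.0075
```

```bash
python3 - <<'E'
from h import *
from rig import robot
import pickle
m=robot.camera_model("wrist");go(.5136,.1175,.13,73.05);gz()
p,d=robot.camera('wrist');cv2.imwrite('pics/w12.png',p[:,:,::-1]);pickle.dump(m,open("pics/w12.pkl","wb"))
E
```

```text
t 15.95 pos [0.5206 0.1005 0.1285] yaw 73.02 tilt [-0.003 -0.    -1.   ] F [-0.  -0.7 -2. ] w 0.0075 -> cm [ 1.16  1.43 -0.15] spin -0.0006
t 15.95 gauge x -40.4 y -44.2 z 0.1285 F along 0.2 lat -0.7 z -2.0 w 0.0075
```

View pics/w12.png

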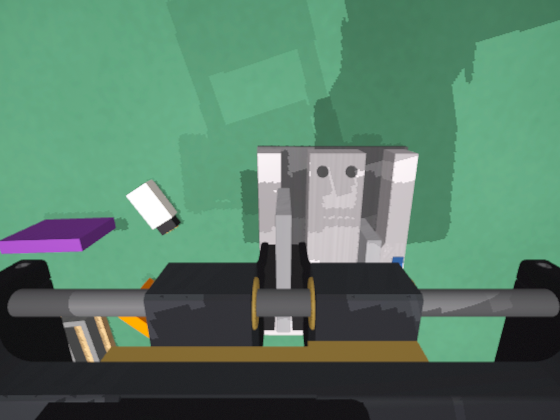

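```bash
python3 - <<'E'
from h import *
import pickle
m=pickle.load(open("pics/w12.pkl","rb"));g=cv2.cvtColor(cv2.imread("pics/w12.png"),cv2.COLOR_BGR2GRAY).astype(int)
pos=np.array([.5206,.1005]);yaw=np.radians(73.03);ey=np.array([np.cos(yaw),np.sin(yaw)])
for v in (165,185,200):
    e=np.where(np.abs(np.diff(g[v]))>18)[0];e=e[(e>250)&(e<420)]
    w=ray(m,e+.5,[v]*len(e),.038)[:,:2]
    print(v,[(int(u),round(float(q),1)) for u,q in zip(e,(w-pos)@ey*1000)])
E
```

```text
165 [(256, -23.1), (257, -22.2), (279, -3.9), (280, -3.1), (281, -2.2), (308, 20.2), (309, 21.1), (320, 30.2), (349, 54.4), (364, 66.8), (365, 67.7), (392, 90.1), (393, 90.9), (394, 91.8), (415, 109.2), (416, 110.1), (417, 110.9)]
185 [(257, -22.7), (258, -21.8), (279, -4.0), (280, -3.1), (281, -2.3), (308, 20.7), (362, 66.5), (363, 67.4), (390, 90.3), (391, 91.1), (413, 109.8), (414, 110.6)]
200 [(257, -23.0), (258, -22.1), (276, -6.6), (290, 5.5), (307, 20.1), (308, 21.0), (361, 66.7), (362, 67.5), (388, 89.9), (389, 90.8), (390, 91.7), (411, 109.8), (412, 110.6)]
```

The right lane spans tool y −3.0 to +20.6 mm, consistent with the frame. I'll move 1.4 cm in y and 1.15 cm in x, then go down.

>>> {"api": "arm_command", "payload": {"targets": [[1.15,1.4,0,0,0.3],[1.15,1.4,1,0,0.3],[1.15,1.4,4,0,0.3],[1.15,1.4,4.5,0,0.3],[1.15,1.4,4.5,0,0.3]]}}

```text
time: 16.62
position: [0.5136, 0.1187, 0.0844]
tool_rot: [0.147, 0.989, -0.0, -0.0]
ft_force: [-0.1, 0.6, -2.2]
grip_width: 0.0078
```

```bash
python3 - <<'E'
from h import *
from rig import robot
gz()
p,d=robot.camera('wrist');cv2.imwrite('pics/w13.png',p[:,:,::-1])
E
```

```text
t 16.62 gauge x -52.4 y -28.8 z 0.0844 F along -0.2 lat 0.6 z -2.2 w 0.0078
```

View pics/w13.png

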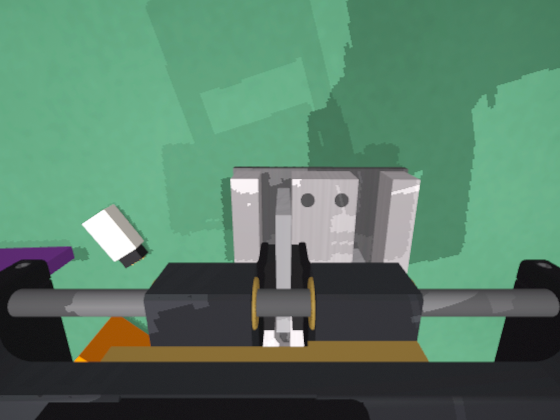

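>>> {"api": "arm_command", "payload": {"targets": [[0,-0.1,1,0,0.3],[0,-0.1,3,0,0.3],[0,-0.1,3.95,0,0.3],[0,-0.1,3.95,0,0.3],[0,-0.1,3.95,0,0.3]]}}

```text
time: 17.3
position: [0.5139, 0.1177, 0.0454]
tool_rot: [0.147, 0.989, 0.0, 0.0]
ft_force: [-0.7, 0.8, -1.9]
grip_width: 0.0081
```

```bash
python3 - <<'E'
from h import *
from rig import robot
gz()
p,d=robot.camera('wrist');cv2.imwrite('pics/w14.png',p[:,:,::-1])
E
```

```text
t 17.3 gauge x -51.8 y -29.7 z 0.0454 F along -0.9 lat 0.5 z -1.9 w 0.0081
```

View pics/w14.png

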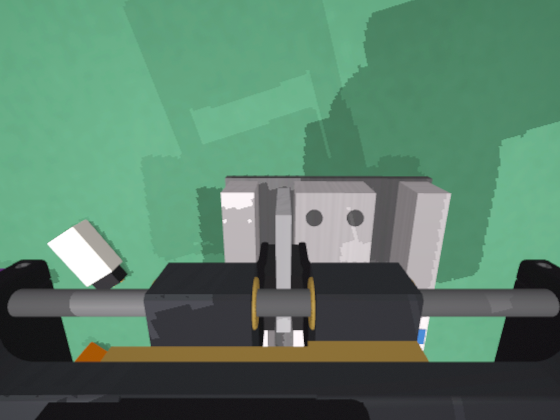

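The plate is inside the lane (lane u≈257–295, plate 276–291). I'll lower it to the floor, release, and re-grip lightly.

>>> {"api": "arm_command", "payload": {"targets": [[0,0,0.15,0,0.3],[0,0,0.2,0,0.3],[0,0,0.2,0,1.6],[0,0,0.2,0,1.6],[0,0,0.2,0,0.4]], "newtons": 5}}

```text
time: 17.98
position: [0.5137, 0.1177, 0.0432]
tool_rot: [0.147, 0.989, 0.0, 0.0]
ft_force: [0.4, 0.1, 0.4]
grip_width: 0.0114
```

>>> {"api": "arm_command", "payload": {"targets": [[0,0,0,0,0.4],[0,0,0,0,0.4]]}}

```text
time: 18.23
position: [0.5136, 0.1177, 0.0432]
tool_rot: [0.147, 0.989, 0.0, 0.0]
ft_force: [0.4, -0.4, 1.0]
grip_width: 0.0074
```

```bash
python3 -c "
from h import *;gz()"
```

```text
t 18.23 gauge x -52.1 y -29.7 z 0.0432 F along 0.5 lat -0.2 z 1.0 w 0.0074
```

>>> {"api": "arm_command", "payload": {"targets": [[-0.6,0.1,0,0,0.4],[-1.4,0.15,0,0,0.4],[-2.3,0.15,0,0,0.4],[-3.2,0.15,0,0,0.4],[-4,0.15,0,0,0.4]]}}

```text
time: 18.85
position: [0.5529, 0.1073, 0.0431]
tool_rot: [0.147, 0.989, 0.0, 0.0]
ft_force: [-2.0, 0.4, 4.3]
grip_width: 0.0079
```

```bash
python3 -c "
from h import *;gz()
from rig import robot
import pickle
m=robot.camera_model('wrist');pickle.dump(m,open('pics/w15.pkl','wb'))
p,d=robot.camera('wrist');cv2.imwrite('pics/w15.png',p[:,:,::-1])
"
```

```text
t 18.85 gauge x -11.4 y -28.3 z 0.0431 F along -2.1 lat -0.2 z 4.3 w 0.0079
```

View pics/w15.png

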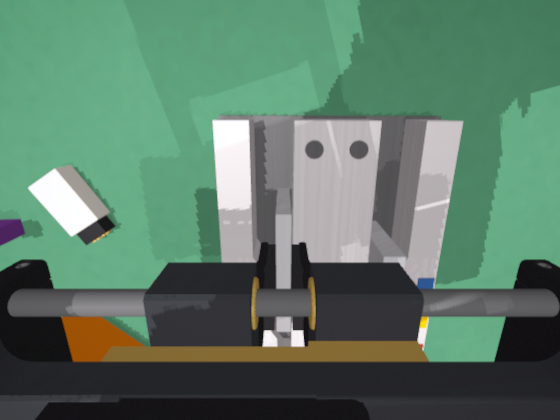

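```bash
python3 - <<'E'
from h import *
import pickle
m=pickle.load(open("pics/w15.pkl","rb"));g=cv2.cvtColor(cv2.imread("pics/w15.png"),cv2.COLOR_BGR2GRAY).astype(int)
pos=np.array([.5529,.1073]);yaw=np.radians(73.06);ey=np.array([np.cos(yaw),np.sin(yaw)])
for v in (130,165,180,200):
    e=np.where(np.abs(np.diff(g[v]))>18)[0];e=e[(e>225)&(e<420)]
    w=ray(m,e+.5,[v]*len(e),.038)[:,:2]
    print(v,[(int(u),round(float(q),1)) for u,q in zip(e,(w-pos)@ey*1000)])
E
```

```text
130 [(248, -19.2), (249, -18.7), (263, -11.2), (293, 4.8), (294, 5.3), (379, 50.6), (380, 51.1), (381, 51.7)]
165 [(249, -19.3), (250, -18.7), (263, -11.6), (264, -11.0), (292, 4.4), (293, 5.0), (376, 50.8), (377, 51.3), (419, 74.5)]
180 [(249, -19.6), (250, -19.0), (255, -16.2), (265, -10.6), (292, 4.5), (293, 5.1), (374, 50.4), (375, 51.0), (376, 51.6), (417, 74.5), (418, 75.1)]
200 [(250, -19.4), (251, -18.8), (275, -5.1), (276, -4.5), (289, 2.9), (291, 4.1), (292, 4.6), (293, 5.2), (373, 50.9), (374, 51.5), (415, 74.9)]
```

Clearance to the rib is about 0.9 mm, and up to 1.5 mm is fine. I'll continue.

>>> {"api": "arm_command", "payload": {"targets": [[-0.5,0.02,-0.05,0,0.4],[-1.2,0.02,-0.05,0,0.4],[-1.9,0.02,-0.05,0,0.4],[-2.5,0.02,-0.05,0,0.4],[-2.5,0.02,-0.05,0,0.4]]}}

```text
time: 19.52
position: [0.5769, 0.1002, 0.0434]
tool_rot: [0.147, 0.989, 0.0, 0.0]
ft_force: [-0.7, -0.3, -2.9]
grip_width: 0.008
```

```bash
python3 -c "
from h import *;gz()"
```

```text
t 19.52 gauge x 13.6 y -28.0 z 0.0434 F along -0.6 lat -0.5 z -2.9 w 0.008
```

>>> {"api": "arm_command", "payload": {"targets": [[-0.3,0,0.02,0,0.4],[-0.7,0,0.02,0,0.4],[-1.1,0,0.02,0,0.4],[-1.5,0,0.02,0,0.4],[-1.5,0,0.02,0,0.4]]}}

```text
time: 20.15
position: [0.5911, 0.096, 0.0434]
tool_rot: [0.147, 0.989, 0.0, 0.0]
ft_force: [0.8, -0.2, -2.3]
grip_width: 0.0077
```

```bash
python3 -c "
from h import *;gz()
from rig import robot
p,d=robot.camera('wrist');cv2.imwrite('pics/w16.png',p[:,:,::-1])
"
```

```text
t 20.15 gauge x 28.4 y -28.0 z 0.0434 F along 0.8 lat 0.0 z -2.3 w 0.0077
```

View pics/w16.png

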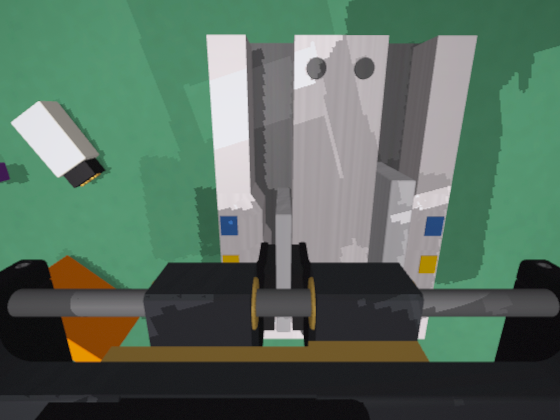

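Tracking is still straight. I'll lower it by 1 mm and make the final slow approach.

>>> {"api": "arm_command", "payload": {"targets": [[-0.15,0,0.08,0,0.4],[-0.35,0,0.08,0,0.4],[-0.5,0,0.08,0,0.4],[-0.6,0,0.08,0,0.4],[-0.6,0,0.08,0,0.4]]}}

```text
time: 20.82
position: [0.5964, 0.0945, 0.0431]
tool_rot: [0.147, 0.989, 0.0, 0.0]
ft_force: [-2.8, 0.9, 4.9]
grip_width: 0.008
```

```bash
python3 -c "
from h import *;gz()"
```

```text
t 20.82 gauge x 34.0 y -27.9 z 0.0431 F along -2.9 lat 0.0 z 4.9 w 0.008
```

>>> {"api": "arm_command", "payload": {"targets": [[-0.15,0,0,0,0.4],[-0.3,0,0,0,0.4],[-0.4,0,0,0,0.4],[-0.4,0,0,0,0.4]]}}

```text
time: 21.32
position: [0.5985, 0.094, 0.0426]
tool_rot: [0.147, 0.989, 0.0, -0.002]
ft_force: [-3.9, 2.6, 5.4]
grip_width: 0.0081
```

```bash
python3 -c "
from h import *;gz()"
```

```text
t 21.32 gauge x 36.1 y -27.7 z 0.0426 F along -4.5 lat 1.4 z 5.4 w 0.0081
```

>>> {"api": "arm_command", "payload": {"targets": [[-0.1,0,-0.05,0,0.4],[-0.2,0,-0.05,0,0.4],[-0.3,0,-0.05,0,0.4],[-0.3,0,-0.05,0,0.4]]}}

```text
time: 21.82
position: [0.6007, 0.0935, 0.0425]
tool_rot: [0.147, 0.989, 0.0, -0.003]
ft_force: [-5.4, 3.9, 2.8]
grip_width: 0.0085
```

```bash
python3 -c "
from h import *;gz()
from rig import robot
p,d=robot.camera('wrist');cv2.imwrite('pics/w17.png',p[:,:,::-1])
"
```

```text
t 21.82 gauge x 38.3 y -27.5 z 0.0425 F along -6.3 lat 2.2 z 2.8 w 0.0085
```

View pics/w17.png

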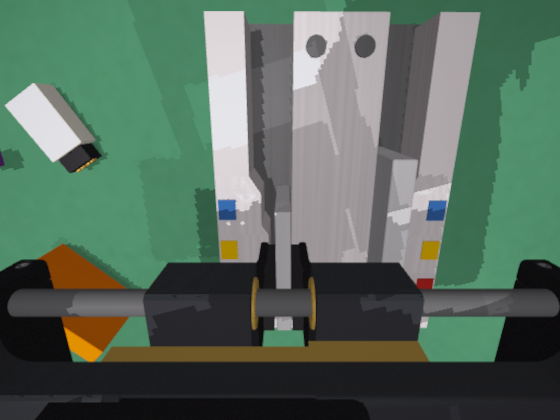

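The force is 6.3 N along the lane with the fingers starting to slip, at gauge x≈36–38 (36 expected), so it is wedged. I'll release, rise, and look.

>>> {"api": "arm_command", "payload": {"targets": [[0,0,0,0,2.0],[0,0,0,0,2.0],[0,0,-3,0,3],[0,0,-8,0,4.5],[0,0,-13,0,4.5]]}}

```text
time: 22.5
position: [0.6035, 0.0918, 0.1741]
tool_rot: [0.147, 0.989, -0.0, 0.0]
ft_force: [0.4, -0.1, 0.2]
grip_width: 0.0411
```

>>> {"api": "arm_command", "payload": {"targets": [[3,-5,-2,0,4.5],[5,-10,-4,0,4.5],[7,-15,-5,0,4.5],[8,-20,-5,0,4.5],[8,-24,-5,0,4.5]]}}

```text
time: 23.12
position: [0.4559, -0.116, 0.2237]
tool_rot: [0.147, 0.989, -0.001, 0.001]
ft_force: [-0.3, -0.3, 0.5]
grip_width: 0.0451
```

>>> {"api": "arm_command", "payload": {"targets": [[0,-5,0,0,4.5],[0,-10,0,0,4.5],[0,-10,0,0,4.5]]}}

```text
time: 23.5
position: [0.4277, -0.2139, 0.2235]
tool_rot: [0.15, 0.989, -0.001, 0.001]
ft_force: [0.5, -0.0, -0.3]
grip_width: 0.045
```

```bash
python3 - <<'E'
from h import *
from rig import robot
gz()
p,d=robot.camera('top');cv2.imwrite('pics/t18.png',p[:,:,::-1]);np.save("pics/t18.npy",d)
im=p[:,:,::-1];cv2.imwrite('pics/t18c.png',cv2.resize(im[180:275,195:280],None,fx=6,fy=6,interpolation=cv2.INTER_NEAREST))
p,d=robot.camera('side');cv2.imwrite('pics/s18.png',p[:,:,::-1]);cv2.imwrite('pics/s18c.png',cv2.resize(p[130:250,160:310,::-1],None,fx=5,fy=5,interpolation=cv2.INTER_NEAREST))
E
```

```text
t 23.5 gauge x -37.6 y -372.0 z 0.2235 F along 0.5 lat 0.1 z -0.3 w 0.045
```

View pics/t18.png

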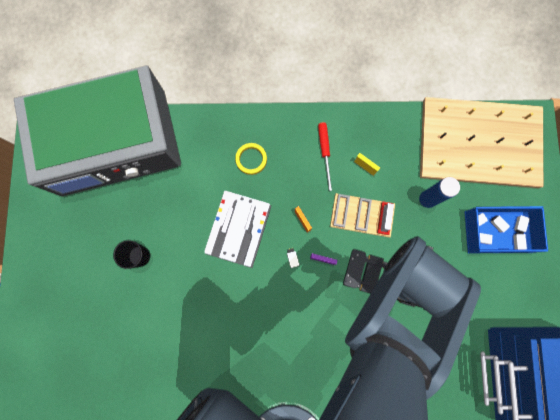

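View pics/t18c.png

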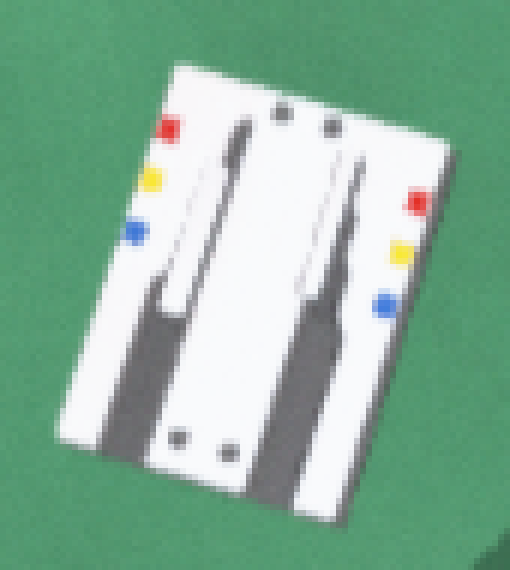

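View pics/s18c.png

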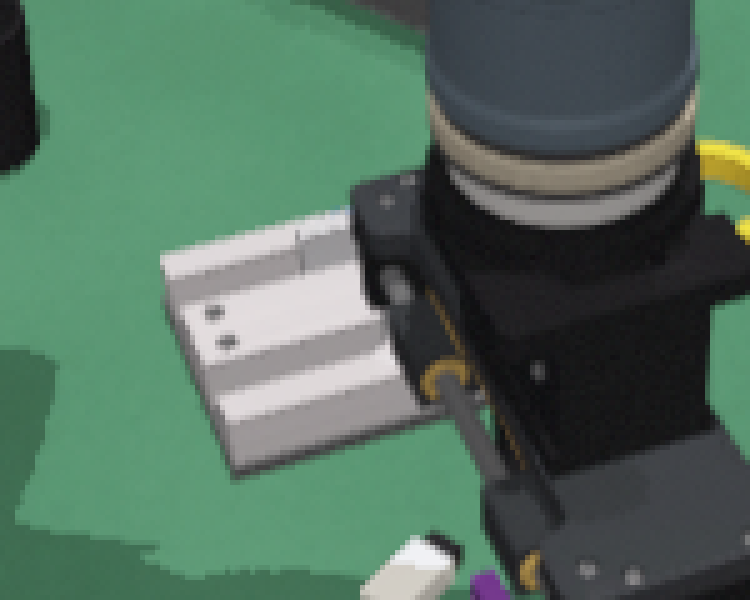

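Both plates stand in their lanes, with rear ends at crop (172,315) and (312,298). The red-pocket plate and the other items look untouched. I'll measure the positions and heights.

```bash
python3 - <<'E'
from h import *
from rig import robot
m=robot.camera_model("top");d=np.load("pics/t18.npy");P=pts(m,d)
a=np.radians(73.06);ey=np.array([np.cos(a),np.sin(a)]);ex=np.array([ey[1],-ey[0]])
o=np.array([.5421,.151])+(34.5*ex-10.4*ey)/1000
top=np.array([.573,.1305]); print("origin wrist/top",o,top)
Q=P[185:270,200:275].reshape(-1,3)
for oo in(o,top):
  for s in (1,-1):
    g=(Q[:,:2]-oo)*1000;x=g@ex;y=g@ey
    k=(Q[:,2]>.052)&(np.sign(y)==s)
    print(s,k.sum(),"x",np.percentile(x[k],[2,50,98]).round(1),"y",np.percentile(y[k],[5,50,95]).round(1),"z front/back",np.median(Q[k&(x>np.median(x[k]))][:,2]).round(4),np.median(Q[k&(x<np.median(x[k]))][:,2]).round(4))
  for u,v in ((223.4,232.6),(246.8,229.7)):
    g=(ray(m,u,v,.063)[0,:2]-oo)*1000; print("rear",g@ex,g@ey)
E
```

```text
origin wrist/top [0.57207281 0.13099898] [0.573  0.1305]
1 132 x [-20.6  13.1  46.2] y [23.2 28.8 34.9] z front/back 0.0628 0.0631
-1 120 x [-98.1  24.4  70.4] y [-166.3  -29.6  -24.2] z front/back 0.0631 1.1365
rear -24.73341583392767 27.009135155469785
rear 0.5514738378948242 -30.857623372634556
1 132 x [-21.6  12.   45.2] y [23.4 29.  35.1] z front/back 0.0628 0.0631
-1 120 x [-99.2  23.4  69.3] y [-166.1  -29.4  -24. ] z front/back 0.0631 1.1365
rear -25.765764415020733 27.21631217443614
rear -0.48087474319824425 -30.650446353668194
```

```bash
python3 - <<'E'
from h import *
from rig import robot
m=robot.camera_model("top")
a=np.radians(73.06);ey=np.array([np.cos(a),np.sin(a)]);ex=np.array([ey[1],-ey[0]])
oo=np.array([.5725,.1307])
ds=[np.load("pics/t18.npy")]+[robot.camera("top")[1] for _ in range(2)]
for d in ds:
  Q=pts(m,d)[185:270,200:275].reshape(-1,3);g=(Q[:,:2]-oo)*1000;x=g@ex;y=g@ey
  for s in (1,-1):
    k=(Q[:,2]>.05)&(Q[:,2]<.08)&(np.sign(y)==s)&(abs(y)<50)&(abs(x)<90)
    c=np.median(x[k]);print(s,k.sum(),"x",np.percentile(x[k],[1,50,99]).round(1),"mid",((np.percentile(x[k],1)+np.percentile(x[k],99))/2).round(1),"y",np.percentile(y[k],[5,50,95]).round(1),"z",np.median(Q[k&(x>c)][:,2]).round(4),np.median(Q[k&(x<c)][:,2]).round(4))
  r=pts(m,d)[195:240,330:400].reshape(-1,3);r=r[(r[:,2]>.052)&(r[:,2]<.08)];print("red",np.median(r,0).round(4))
E
```

```text
1 136 x [-22.   12.   45.8] mid 11.9 y [23.3 28.9 35. ] z 0.0627 0.0631
-1 92 x [ 2.4 34.9 71.3] mid 36.8 y [-31.5 -27.8 -23.6] z 0.0631 0.0627
red [ 0.5976 -0.2792  0.063 ]
1 136 x [-22.2  11.2  46.1] mid 11.9 y [23.3 28.3 34.7] z 0.0631 0.0633
-1 95 x [ 2.6 34.4 71. ] mid 36.8 y [-31.6 -28.  -23.7] z 0.0639 0.0627
red [ 0.5973 -0.2794  0.0631]
1 134 x [-21.9  10.9  46.5] mid 12.3 y [23.4 28.3 35. ] z 0.0627 0.0634
-1 92 x [ 2.5 36.  71.4] mid 36.9 y [-31.2 -27.8 -23.8] z 0.0627 0.0633
red [ 0.5979 -0.2788  0.0635]
```

Centres are at gauge x ≈ 12 and ≈ 36.8, and both tops are level at 63 mm. The plate in the red pocket has not moved. Handing in.

```bash
python3 -c "
from rig import robot
print(robot.hand_in())"
```

```text
the job is handed in; nothing more can be done
None
```

Both plates from the grey pockets now stand in the thickness gauge, each slid forward until its own thickness stopped it. I handed the job in at about 24 s of the 64 s.

| Plate | Gripper reading | Lane | Measured stop (gauge x) | Expected stop |
|---|---|---|---|---|
| plate_a (12 mm) | 12.1 mm | left | about +12 mm | +11 mm |
| plate_b (8 mm) | 7.5–8.1 mm | right | about +37 mm | +36 mm |

I slid each with a light 5 N grip until the resistance along the lane rose to about 6 N.

**Last checks:** three depth views from the top camera showed both plates standing level, with their tops at about 63 mm and the sides next to the rib. By depth, the plate in the red pocket is where it was to within the 2 mm camera accuracy. The look-alikes and other items look unmoved in the last picture, but I did not measure them. The gripper is open and well clear of everything.

**Disagreements:** two measurements were off by a little. The plates' rear ends, read by eye from the top picture, gave centres of about +10 and +35 mm, roughly 2 mm short of the depth result. The side camera's last view of the gauge was partly blocked by the arm. No check failed.

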